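# Change the ink in the carton coder and pull its run knob on

### The arm

A 7-joint arm with a two-finger parallel gripper is mounted at the origin on the work surface. World frame = base frame: x ahead of the robot, y to its left, z up, the work surface at z = 0. Lengths are in mm, angles in rad, forces in N, time in s.
With the tool pointing down it reaches from about 350 to 900 mm from the base axis. Payload 19.9 kg.
Tool frame: the origin (TCP) lies midway between the tips of the shut fingers; the grasp point (between the pads) lies 19 mm behind it (arm.hold_point_z is the distance from the TCP to the grasp point, in mm); x points along the fingers, z is the direction in which the jaws open and shut, and the axes are right-handed (so a half turn about x gives the same grasp; the last joint's range is limited). The gripper opens to 85 mm and grips with 20 to 120 N. Pads are 22 mm wide; open, the fingers measure 114 mm over their backs; the gripper's body (76 mm by 85 mm) begins 54 mm behind the grasp point. The pads swing forward as they close: fully open they stand 13 mm farther back than shut.
Start: joints at [-0.042, 0.417, -0.01, 1.614, 0.005, 1.111, -0.053], TCP at [624.981, 0.003, 231.26] pointing down, gripper open.
Joint ranges: [-2.81, 2.81], [-0.39, 2.02], [-1.27, 1.25], [0.06, 2.57], [-1.19, 4.33], [0.19, 2], [-2.82, 2.82]. Speed limits (rad/s): [1.89, 1.89, 2.39, 2.39, 3.01, 3.01, 3.01].

### API

Orientations are given as a rotation vector (axis times angle).
In Python, from workcell import read_state, read_camera, camera_model, workorder, arm gives the robot as it stands. The module is installed in compiled form; this text tells all that it offers.
- The arm moves only by the tool move_arm, never from a script. Its argument "moves" is a list of rows, each a list of 4 numbers: the shift along the tool's x, y, z in units of 25 mm (1.0 is 25 mm), then the turn about the tool's x in degrees. A call has 1 to 12 rows; each row is the pose to reach, as a shift and turn from the pose measured when the call began, along the tool's axes at that moment; what a row does not reach only later rows make up. A row lasts 1/8 s, in which the tool goes at most 62.5 mm and 10.7 degrees, less where a joint would pass 70% of its speed; a pose out of reach is approached as far as the arm can. A call with a gripper value outside its range is refused whole. "claw" is the finger opening in mm, from 0 to 85.4, set as the call begins (left out, the last holds). The fingers move at their own pace and stop on an object; "force" is the grip in N (left out, the last holds). Time passes only in rows, so rows that repeat a pose let the fingers close. It gives the time, the measured TCP pose, the force and the opening at its end, in the units of the state.
- read_state(): the state, without advancing time (a new reading comes with each control period).
- read_camera(name): name is "scene" or "side" or "wrist"; returns the picture (420x560x3 uint8, red, green, blue); there is no depth.
- camera_model(name): a dict with "fov_y" (degrees; the focal length in pixels is half the picture's height over the tangent of half this angle, whatever the lens; pixels are square), "cx", "cy" (the principal point, pixels), "origin" and "attitude" of the camera in the world. Camera axes: x right, y down, z forward; pixel columns grow to the right and rows downward; lengths in mm; the calibration is good to about 2 mm. A picture is of the moment at which its call begins: read the wrist's pose just before it. camera_model takes no time and is no camera call; for the wrist camera it gives the pose at the moment of the call.
- workorder.sign_off(): hands the job in, once; it reports no verdict.
The state is a dict: "clock": time; "joint_pos": joint angles; "qvel": joint speeds; "tau": joint torques, N m; "tcp_pos": TCP position; "tcp_rot": TCP orientation; "contact_force": force on the tool from outside, world axes, zero at the start; "moment": the same for the moment, N m; "finger_gap": finger opening in mm.
Only numpy, scipy, OpenCV 4.12 (cv2) and the standard library are available. Lean on these libraries where they do the work, as an engineer would, in place of code of your own. Each camera call takes 0.05 s, during which the arm holds its last target. There are 200 camera calls.

### The job

The carton coder has run dry: swing its clear hood wide open, lift the empty ink cartridge out and put it in the grey bin, then seat the fresh blue-capped cartridge fully home in the bay with its copper contacts facing the hood's hinge, as the old one stood. Shut the hood completely, and only then pull the red run knob outward until it snaps into its on position and let it go, so that it rests standing out. Leave the red-capped cartridge, the little carton and the tape roll where they are.

Things in the scene. Friction and masses are not known exactly. Their poses are not given: they have to be found in the camera images.
- coder: Ink-jet carton coder fixed to the bench: grey cabinet 360 wide (its y), 200 deep (x); feed deck 85 deep, 30 high along its front (-x, robot side). Origin on the bench under the cabinet's middle, z up. Left part (y -20 to 180): flat top 90 high, bay under the clear hood. Right part: console, front panel sloping 35 degrees, from 40 high at x -100 to 124 at x 20, then flat.
- hood_hinge (a point): Middle of the hood's hinge line, which runs along the coder's y, 90 above the bench at x 65, y 85 of the coder (the hood's far lower edge).
- hood (a joint): Hinge of the clear hood, rad: 0 shut, grows as the front edge swings up and back, stop at 1.75. A friction hinge (about 0.25 N m; hood 0.18 kg) holds it at any angle where it is left. The shut hood is 140 (x) by 150 (y), its top 58 above the cabinet top. Open, it stands upright over the hinge, its edge about 235 above the bench.
- hood_lug (a point): Centre of the hood's blue lifting lug: upright disc 28 in diameter, 14 thick (along the coder's y) on a 16 wide stem, 28 above the hood's top near its front. Shut, it lies 120 towards the coder's -x from the hinge line and 86 above it; swings with the hood. Pinched from above across its thickness, it turns freely between the fingers.
- bay_seat (a point): Where the centre of a fully seated cartridge lies: 90 above the bench at x -5, y 85 of the coder, axes as the coder's. The bay is a pocket 45 deep in the cabinet top, 77 (x) by 35 (y), with a 4 chamfer round its mouth; a seated cartridge stands 45 proud of the cabinet top.
- bay_contacts (a point): The bay's contact side: 35 from bay_seat along the coder's +x, towards the hinge. A correctly seated cartridge has its contacts point here.
- spent_mid (a point): Centre of the empty cartridge that stands in the bay at the start. Cartridge: upright block 70 (its x) by 28 (its y) by 90 high, black with a paper label and a blue cap (the top 24), 0.07 kg. Copper contacts on its +x end, marked by a white stripe across that end of the cap's top.
- fresh_mid (a point): Centre (45 above its foot) of the fresh cartridge, same shape and blue cap, standing upright on the bench to the left of the coder, about 0.11 kg. Its +x end has the contacts and the white stripe.
- fresh_contacts (a point): Point on the contact end of the fresh cartridge, 35 from fresh_mid along its +x, at the same height.
- redink_mid (a point): Centre of a like cartridge with a red cap (wrong ink), standing on the bench within 0.2 m of the fresh one; which of the two is nearer the robot varies. Bystander.
- bin: Grey open plastic bin for empties, 180 (its x) by 170 (its y) outside, 85 high, wall and floor 4, heavy. Origin under its middle on the bench, right of the coder.
- knob_head (a point): Centre of the run knob's red mushroom head, 40 in diameter, 22 thick, over a black collar 32 in diameter and 14 high on the sloping panel. Pushed in, it stands 28 off the panel. Its z axis is the pull direction: outward along the panel's normal, up and to the coder's front, 35 degrees from vertical. Fingers closing along the coder's y can take it from above or tilted.
- run_knob (a joint): Travel of the run knob outward, m: 0 pushed in (off), 0.010 standing out (on), both at end stops. An over-centre spring snaps it to one or the other: let go short of half travel (0.005) it goes back in; beyond that it goes out to 0.010 and stays. The pull is greatest at the start, about 9 N, and falls to nothing at half travel.
- carton: Small closed carton 130 (its x) by 100 by 75 high on the bench just beyond the coder. Bystander. Origin under its middle.
- taperoll: Roll of brown tape lying flat, 104 in diameter, 48 high, beyond the coder, right. Bystander. Origin under its middle.
Not all that is in view belongs to the job. Leave any purple look-alike of the part that bears fresh_mid alone.

How it is judged:
By the outcome, as a careful person would: the job done as asked, in the order asked, and still so for the second after the job is handed in, with the robot touching nothing.
It also fails if it takes over 72 s, if anything falls off the work surface, if the arm or the gripper's body presses on something with over 40 N, if the wrist force passes 120 N, or if a joint passes its speed limit or range.

## Working session

There is one attempt and no reset: what is moved stays moved. The work goes in short steps, Python scripts to look and compute and a tool call to move; the robot and the scene stay as the last step left them, time stands still between calls to the robot, and variables do not carry over. Pictures are saved under pics/ and viewed, about 8 in all and at most 12, crops included, and the job is handed in when it is done.

Besides the shell and the picture viewer there is one more tool, called by a JSON object that holds its "name" and its "arguments", one argument or row to a line. move_arm: Moves the arm, as the interface text tells. Its arguments: {"type":"object","properties":{"moves":{"type":"array"},"claw":{"type":"number"},"force":{"type":"number"}},"required":["moves"]}

```bash
mkdir -p pics; cat > h.py <<'E'
import numpy as np, cv2
from scipy.spatial.transform import Rotation as R
from workcell import read_state, read_camera, camera_model, workorder, arm
def snap(n,f):
    m=camera_model(n); im=read_camera(n); cv2.imwrite('pics/'+f,im[:,:,::-1]); return m,im
def att(m):
    a=np.array(m['attitude'],float); return R.from_rotvec(a).as_matrix() if a.size==3 else a.reshape(3,3)
def ray(m,u,v):
    f=210/np.tan(np.radians(m['fov_y'])/2)
    d=att(m)@np.array([(u-m['cx'])/f,(v-m['cy'])/f,1]); return np.array(m['origin'],float),d/np.linalg.norm(d)
def onz(m,u,v,z):
    o,d=ray(m,u,v); return o+d*(z-o[2])/d[2]
def two(m1,p1,m2,p2):
    o1,d1=ray(m1,*p1);o2,d2=ray(m2,*p2)
    s=np.linalg.lstsq(np.c_[d1,-d2],o2-o1,rcond=None)[0]
    a,b=o1+s[0]*d1,o2+s[1]*d2; return (a+b)/2,np.linalg.norm(a-b)
def proj(m,P):
    f=210/np.tan(np.radians(m['fov_y'])/2)
    c=att(m).T@(np.array(P,float)-m['origin']); return c[:2]/c[2]*f+[m['cx'],m['cy']]
def delta(P,rv=None):
    "shift in tool units from present TCP to world P"
    s=read_state(); T=R.from_rotvec(s['tcp_rot']).as_matrix()
    return T.T@(np.array(P)-s['tcp_pos'])/25
E
python3 - <<'E'
from h import *
for n in ("scene","side","wrist"):
    m,im=snap(n,n+'0.png'); print(n,m)
s=read_state(); print(s); print(R.from_rotvec(s['tcp_rot']).as_matrix().round(3), [x for x in dir(arm) if x[0]!='_'])
a=[cv2.imread('pics/%s0.png'%n) for n in("scene","side")]
cv2.imwrite('pics/a.png',cv2.resize(np.hstack(a),(800,300)))
E
```

```text
scene {'fov_y': 47.75915549220403, 'cx': 282.7949683922082, 'cy': 217.85213206308592, 'origin': array([1210.21615624,  491.84559207, 1154.40000598]), 'attitude': array([-1.2635837 , -2.43783531,  0.81846289])}
side {'fov_y': 51.889729546447505, 'cx': 281.69390870224623, 'cy': 209.76223760144487, 'origin': array([ 104.84238478, -672.63250452,  765.20056196]), 'attitude': array([-2.11865961,  0.66752353, -0.32991295])}
wrist {'fov_y': 70.3907291468457, 'cx': 278.4994550142073, 'cy': 211.16825232391957, 'origin': array([625.32806524,  79.0711726 , 373.33956988]), 'attitude': array([ 2.82568604e+00,  3.19364905e-05, -2.52420852e-03])}
{'clock': 0.15, 'joint_pos': array([-0.04149228,  0.41783418, -0.01035257,  1.61401428,  0.00472788,
        1.11070969, -0.0529694 ]), 'qvel': array([-0.00078443, -0.00127897,  0.00216404, -0.00027456,  0.00159937,
       -0.00044809, -0.00125854]), 'tau': array([ 4.94602627e-04, -8.64738035e+01,  6.78995568e-01, -4.35059202e+01,
        1.90656655e-02,  5.86454262e-03, -4.75439651e-05]), 'tcp_pos': array([6.24738740e+02, 1.02961235e-02, 2.30814521e+02]), 'tcp_rot': array([-1.34652210e-04,  1.57173447e+00,  3.83226047e-06]), 'contact_force': array([ 0.56887065, -1.21470028, -0.44916356]), 'moment': array([-0.0128293 , -0.05374763,  0.0351701 ]), 'finger_gap': 85.3173102532248}
[[-0.001 -0.     1.   ]
 [-0.     1.     0.   ]
 [-1.    -0.    -0.001]] ['PlanningError', 'hold_point_z']
```

View pics/scene0.png

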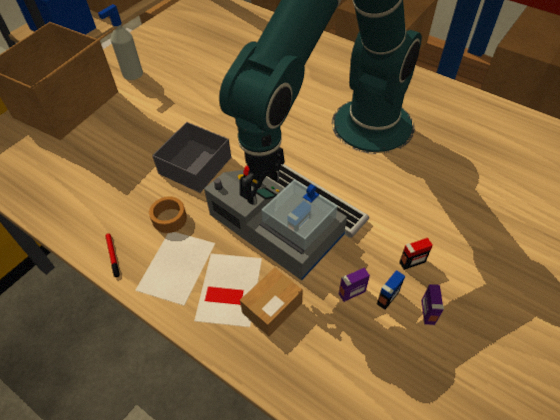

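View pics/side0.png

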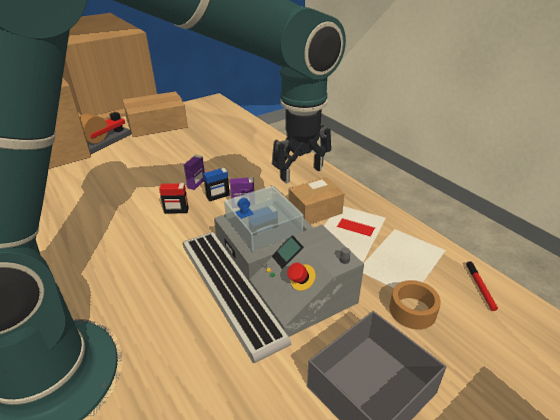

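The scene view shows the coder (hood near 300,215, lug 312,190), the fresh blue cartridge at about (391,290), red one at (416,252), two purple decoys, and the bin at (193,157). The side view shows the knob at (297,272) and the lug at (243,205).

```bash
python3 - <<'E'
from h import *
M={n:camera_model(n) for n in("scene","side","wrist")}
for n in M:
    im=cv2.imread('pics/%s0.png'%n); h=cv2.cvtColor(im,cv2.COLOR_BGR2HSV)
    for c,lo,hi in(("blue",(100,130,50),(118,255,255)),("red",(0,180,80),(6,255,255))):
        k=cv2.inRange(h,lo,hi)
        N,_,st,ce=cv2.connectedComponentsWithStats(k)
        for i in range(1,N):
            if 40<st[i,4]<5000: print(n,c,st[i],ce[i].round(1))
E
```

```text
scene blue [  40    0   56   34 1182] [71.  14.1]
scene blue [ 99   5  22  21 252] [110.9  14.4]
scene blue [303 184  16  18 153] [310.6 193.1]
scene blue [381 271  24  26 244] [393.6 282.5]
scene red [106 234  11  30 157] [110.7 248.4]
scene red [404 238  28  19 254] [419.2 246.5]
scene red [205 287  38  18 499] [223.7 295.3]
side blue [290   0  15   7  61] [299.   2.]
side blue [203 169  25  15 233] [214.5 175.8]
side blue [236 198  17  20 209] [243.8 208.1]
side red [ 90 119  35  20 233] [107.8 126.9]
side red [160 183  25  12 241] [171.1 189.3]
side red [338 219  37  17 298] [355.7 227. ]
side red [287 263  20  20 294] [296.8 272.4]
side red [473 272  25  39 262] [484.7 291.5]
wrist blue [  64  113   75   45 2567] [104.5 136.1]
wrist red [ 407  137   58   82 2585] [435.6 177.4]
wrist red [176 332  10  20 115] [181.  342.2]
wrist red [423 389  38  31 479] [441.9 404.8]
```

View pics/wrist0.png

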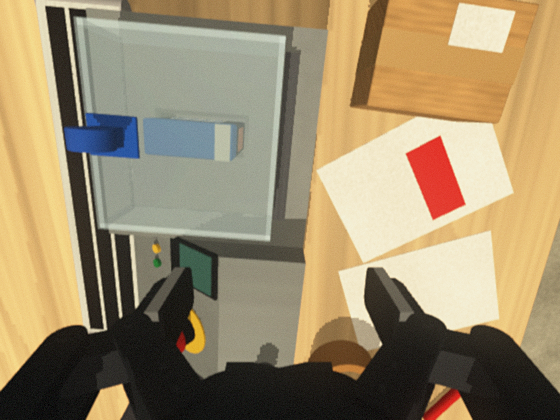

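```bash
python3 - <<'E'
from h import *
M={n:camera_model(n) for n in("scene","side","wrist")}
w=M['wrist']
def ln(a,b,z):
    p,q=onz(w,*a,z),onz(w,*b,z); print(p.round(0),q.round(0),'dir deg from +y',np.degrees(np.arctan2(-(p-q)[0],(p-q)[1])).round(1))
ln((327,28),(306,215),90); ln((38,8),(92,328),30)
ln((285,37),(270,240),148); ln((75,18),(98,228),148)
print('cap axis');
for p in((144,119),(143,152),(241,124),(233,159)): print(onz(w,*p,135).round(0))
print('lug',two(M['scene'],(312,191),M['side'],(243,205)), two(M['side'],(243,205),w,(84,137)))
print('knob side z~', [onz(M['side'],296.8,272.4,z).round(0) for z in(90,105,120)])
print('fresh cap', two(M['scene'],(393.6,282.5),M['side'],(214.5,175.8)))
print('red cap', two(M['scene'],(419.2,246.5),M['side'],(171.1,189.3)))
for n,q in(('scene',[(155,156),(187,127),(230,151),(200,187)]),('side',[(308,366),(374,312),(445,367)])):
    print('bin',n,[onz(M[n],*p,85).round(0)[:2] for p in q])
E
python3 - <<'E'
import cv2,numpy as np
a=cv2.imread('pics/scene0.png')[225:335,330:460];b=cv2.imread('pics/side0.png')[145:255,140:270]
c=cv2.imread('pics/side0.png')[180:340,230:390]
f=lambda x:cv2.resize(x,(400,340),interpolation=cv2.INTER_CUBIC)
cv2.imwrite('pics/crop1.png',np.hstack([f(a),f(b)]))
E
```

```text
[665. 147.  90.] [653. -18.  90.] dir deg from +y -4.5
[386. 179.  30.] [ 365. -205.   30.] dir deg from +y -3.2
[629. 128. 148.] [618. -20. 148.] dir deg from +y -4.4
[491. 139. 148.] [478.  -9. 148.] dir deg from +y -4.9
cap axis
[522.  75. 135.]
[518.  50. 135.]
[596.  72. 135.]
[589.  45. 135.]
lug (array([502.59166942,  66.97899128, 170.22743591]), np.float64(1.7623175911789482)) (array([499.11554363,  64.13471103, 174.07866181]), np.float64(1.992942550179596))
knob side z~ [array([ 522., -123.,   90.]), array([ 512., -135.,  105.]), array([ 503., -147.,  120.])]
fresh cap (array([571.89433223, 365.71754262,  76.84517081]), np.float64(0.39019539434581085))
red cap (array([434.1765582 , 370.98387257,  77.38526052]), np.float64(1.1234864042220642))
bin scene [array([ 603., -452.]), array([ 448., -459.]), array([ 452., -272.]), array([ 618., -251.])]
bin side [array([ 401., -321.]), array([ 585., -299.]), array([ 599., -462.])]
```

View pics/crop1.png

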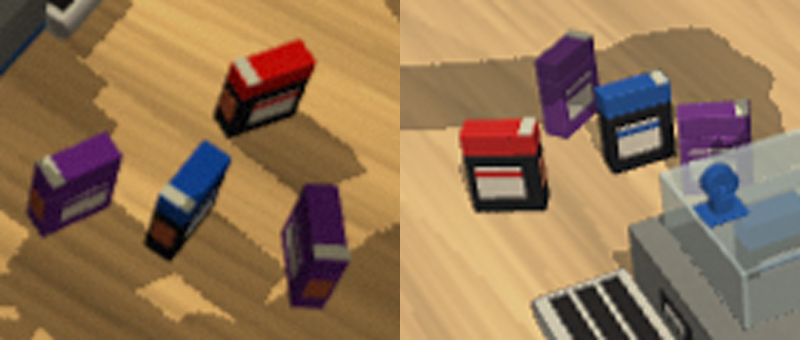

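Crop: blue cap with its white stripe at the lower-left end in the scene view (≈388,287), purple decoys on either side. Coder yaw is about −4.5°, the lug at about (501,65,173). Next I go above the lug with the jaws along the coder's y.

{"name": "move_arm", "arguments": {
  "moves": [
    [0,0.3,-0.6,-10],
    [0,0.7,-1.3,-20],
    [0,1.0,-2,-30],
    [0,1.4,-2.7,-40],
    [0,1.8,-3.4,-50],
    [0,2.2,-4.2,-60],
    [0,2.6,-5,-70],
    [0,2.6,-5,-80],
    [0,2.6,-5,-85.5],
    [0,2.6,-5,-85.5],
    [0,2.6,-5,-85.5]
  ],
  "claw": 50
}}

```text
clock: 1.52
tcp_pos: [499.7, 65.0, 230.8]
tcp_rot: [-1.149, 1.247, 1.15]
contact_force: [0.5, -0.1, -0.6]
finger_gap: 50.0
```

```bash
python3 - <<'E'
from h import *
m,im=snap('wrist','w1.png')
s=read_state(); print(s['clock'],s['tcp_pos'],R.from_rotvec(s['tcp_rot']).as_matrix().round(3),s['finger_gap'],m['origin'])
S=camera_model('scene'); 
for p in((387.8,287.4),(400.8,273.2)): print(onz(S,*p,90))
E
```

```text
1.575 [499.69401763  65.00089946 230.82476513] [[-0.001 -0.997  0.08 ]
 [-0.     0.08   0.997]
 [-1.     0.001 -0.   ]] 49.91900410496713 [420.96183115  70.81321564 373.54018177]
[600.66356919 361.7674678   90.        ]
[545.19714915 369.62026531  90.        ]
```

View pics/w1.png

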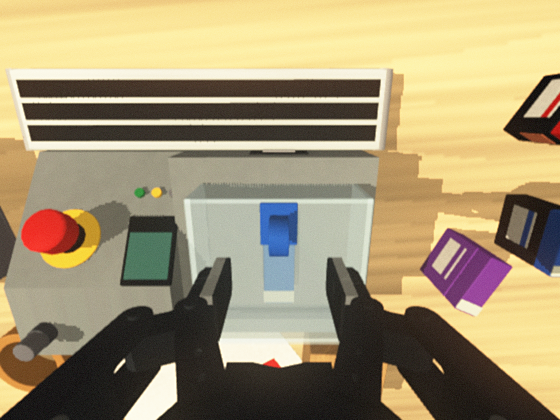

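The view is square to the coder. The lug is at about (279,233), centred between the fingers, the cap stripe at (279,296), and the knob head at about (50,231).

```bash
python3 - <<'E'
from h import *
w=camera_model('wrist'); S=camera_model('side')
im=cv2.imread('pics/w1.png'); h=cv2.cvtColor(im,cv2.COLOR_BGR2HSV)
k=cv2.inRange(h,(0,170,60),(8,255,255)); N,_,st,ce=cv2.connectedComponentsWithStats(k)
for i in range(1,N):
    if st[i,4]>300: print(st[i],ce[i]); 
print('deck',[onz(w,*p,30).round(1) for p in((10,70),(391,69))])
print('lug',onz(w,279,233,176), 'disc top', onz(w,279,222,190))
print('stripe far corners',[onz(w,*p,135).round(1) for p in((263,302),(295,302))])
print('knob',two(w,(50,231),S,(296.8,272.4)))
print('blue on w', two(camera_model('scene'),(310.6,193.1),w,(279,233)))
E
```

```text
[  21  209   58   45 1999] [ 49.63081541 231.90845423]
deck [array([ 353.8, -207.2,   30. ]), array([385.2, 192.1,  30. ])]
lug [501.26120054  64.58286958 176.        ] disc top [487.82542406  65.64762341 190.        ]
stripe far corners [array([586. ,  42.8, 135. ]), array([588.4,  72.6, 135. ])]
knob (array([ 504.63509038, -146.34737833,  119.07348038]), np.float64(1.6270243484728768))
blue on w (array([506.53753944,  64.25675979, 162.9282048 ]), np.float64(0.18425999470830604))
```

{"name": "move_arm", "arguments": {
  "moves": [
    [1,-0.05,0,0],
    [2,-0.05,0,0],
    [2.7,-0.05,0,0],
    [2.9,-0.05,0,0],
    [2.9,-0.05,0,0]
  ]
}}

```text
clock: 2.2
tcp_pos: [501.0, 64.9, 158.5]
tcp_rot: [-1.149, 1.247, 1.15]
contact_force: [-0.4, -0.2, -0.1]
finger_gap: 49.9
```

{"name": "move_arm", "arguments": {
  "moves": [
    [0,0,0,0],
    [0,0,0,0],
    [0,0,0,0],
    [0,0,0,0]
  ],
  "claw": 5,
  "force": 40
}}

```text
clock: 2.7
tcp_pos: [501.2, 64.7, 159.2]
tcp_rot: [-1.149, 1.247, 1.149]
contact_force: [-2.2, -1.6, 5.9]
finger_gap: 13.4
```

```bash
python3 - <<'E'
from h import *
s=read_state(); print(s['finger_gap'],s['tcp_pos'],s['contact_force'])
a0=np.arctan2(86,-120); r=np.hypot(86,120)
for i in range(1,25):
    a=a0-i*1.75/24
    print(i,'x %.2f y %.2f'%(-(r*np.sin(a)-86)/25, -(r*np.cos(a)+120)/25))
E
```

```text
13.448979919628123 [501.24365417  64.74171616 159.17593926] [-2.22641727 -1.60933496  5.91428291]
1 x -0.34 y -0.26
2 x -0.66 y -0.55
3 x -0.96 y -0.86
4 x -1.23 y -1.19
5 x -1.49 y -1.54
6 x -1.71 y -1.91
7 x -1.91 y -2.29
8 x -2.08 y -2.69
9 x -2.21 y -3.10
10 x -2.32 y -3.51
11 x -2.40 y -3.94
12 x -2.45 y -4.36
13 x -2.47 y -4.79
14 x -2.45 y -5.22
15 x -2.40 y -5.65
16 x -2.33 y -6.08
17 x -2.22 y -6.49
18 x -2.08 y -6.90
19 x -1.91 y -7.30
20 x -1.72 y -7.68
21 x -1.49 y -8.05
22 x -1.24 y -8.40
23 x -0.97 y -8.73
24 x -0.67 y -9.04
```

{"name": "move_arm", "arguments": {
  "moves": [
    [-0.34,-0.26,0,0],
    [-0.66,-0.55,0,0],
    [-0.96,-0.86,0,0],
    [-1.23,-1.19,0,0],
    [-1.49,-1.54,0,0],
    [-1.71,-1.91,0,0],
    [-1.91,-2.29,0,0],
    [-2.08,-2.69,0,0],
    [-2.21,-3.1,0,0],
    [-2.32,-3.51,0,0],
    [-2.4,-3.94,0,0],
    [-2.45,-4.36,0,0]
  ]
}}

```text
clock: 4.2
tcp_pos: [610.7, 55.9, 220.7]
tcp_rot: [-1.149, 1.247, 1.149]
contact_force: [-4.4, 0.6, -0.8]
finger_gap: 13.3
```

```bash
python3 - <<'E'
from h import *
s=read_state(); print(s['finger_gap'],s['tcp_pos'],s['contact_force'],s['moment'])
X=np.array([.9969,-.0785,0]); st=np.array([501.2,64.7,159.2])
a0=np.arctan2(86,-120); r=np.hypot(86,120)
for i in range(13,25):
    a=a0-i*1.75/24; P=st+X*(r*np.cos(a)+120)+[0,0,r*np.sin(a)-86]; print(i,delta(P).round(2))
E
```

```text
13.340239663901327 [610.73026332  55.85647572 220.71000891] [-4.4158269   0.582876   -0.83766091] [0.12831308 1.2947341  0.0078743 ]
13 [-0.   -0.4   0.01]
14 [ 0.01 -0.83  0.01]
15 [ 0.06 -1.26  0.01]
16 [ 0.13 -1.68  0.01]
17 [ 0.24 -2.1   0.01]
18 [ 0.38 -2.5   0.02]
19 [ 0.55 -2.9   0.02]
20 [ 0.74 -3.28  0.02]
21 [ 0.97 -3.65  0.02]
22 [ 1.22 -4.    0.02]
23 [ 1.49 -4.33  0.02]
24 [ 1.79 -4.64  0.02]
```

{"name": "move_arm", "arguments": {
  "moves": [
    [0,-0.4,0,0],
    [0.01,-0.83,0,0],
    [0.06,-1.26,0,0],
    [0.13,-1.68,0,0],
    [0.24,-2.1,0,0],
    [0.38,-2.5,0.02,0],
    [0.55,-2.9,0.02,0],
    [0.74,-3.28,0.02,0],
    [0.97,-3.65,0.02,0],
    [1.22,-4.0,0.02,0],
    [1.49,-4.33,0.02,0],
    [1.65,-4.5,0.02,0]
  ]
}}

```text
clock: 5.7
tcp_pos: [724.8, 46.7, 180.1]
tcp_rot: [-1.15, 1.245, 1.146]
contact_force: [2.2, -1.0, 8.7]
finger_gap: 13.3
```

{"name": "move_arm", "arguments": {
  "moves": [
    [0,0,0,0],
    [0,0,0,0],
    [0,0,0,0]
  ],
  "claw": 40
}}

```text
clock: 6.08
tcp_pos: [724.9, 46.7, 180.1]
tcp_rot: [-1.151, 1.245, 1.146]
contact_force: [0.2, -0.2, -0.1]
finger_gap: 40.3
```

{"name": "move_arm", "arguments": {
  "moves": [
    [-1,0,0,0],
    [-2.5,0,0,0],
    [-4.0,0,0,0],
    [-4.5,2,0,0],
    [-4.5,4,0,0],
    [-4.5,6,0,0],
    [-4.5,7.3,0,0],
    [-4.5,7.3,0,0],
    [-4.5,7.3,0,0]
  ],
  "claw": 60
}}

```text
clock: 7.2
tcp_pos: [543.1, 61.6, 292.3]
tcp_rot: [-1.151, 1.244, 1.145]
contact_force: [0.9, -0.0, -0.6]
finger_gap: 59.6
```

```bash
python3 - <<'E'
from h import *
m,im=snap('wrist','w2.png'); _,b=snap('side','s2.png')
s=read_state(); print(s['clock'],s['finger_gap'],s['tcp_pos'],s['contact_force'],m['origin'])
cv2.imwrite('pics/c2.png',np.hstack([im,cv2.resize(b[140:320,170:350],(240,420)) if 0 else b[80:500,170:410] if 0 else cv2.copyMakeBorder(b[80:360,170:410],0,140,0,0,0)])[:,:,::-1])
E
```

```text
7.3 59.89999335187293 [543.19839411  61.62595415 291.80561424] [ 0.06423256 -0.24987644  0.04584997] [463.5719642   67.63296561 434.5794682 ]
```

View pics/c2.png

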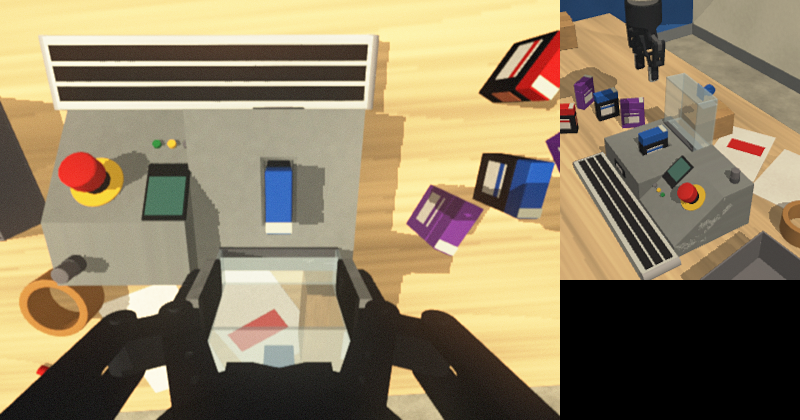

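The hood stands open; the spent cap shows at (278,160–233) in the wrist view, stripe towards the hinge.

```bash
python3 - <<'E'
from h import *
im=cv2.imread('pics/w2.png'); w=camera_model('wrist'); h=cv2.cvtColor(im,cv2.COLOR_BGR2HSV)
k=cv2.inRange(h,(100,110,60),(118,255,255)); k[:,:230]=0;k[:,330:]=0;k[250:]=0
for r in range(155,240,6):
    c=np.where(k[r])[0]; g=h[r,278]; print(r,(c.min(),c.max()) if len(c) else None,g)
a=[onz(w,*p,135) for p in((264,167),(293,167),(265,233),(293,233))]; print(np.round(a,1),np.mean(a,0))
c=cv2.cvtColor(im[150:240,250:310],cv2.COLOR_BGR2GRAY)
print(delta([553,61,96]))
E
```

```text
155 None [ 25  43 171]
161 None [30 21 48]
167 (np.int64(267), np.int64(289)) [113 111  78]
173 (np.int64(265), np.int64(291)) [109 179 195]
179 (np.int64(265), np.int64(291)) [109 178 199]
185 (np.int64(265), np.int64(291)) [109 186 192]
191 (np.int64(265), np.int64(291)) [108 184 195]
197 (np.int64(265), np.int64(291)) [108 181 194]
203 (np.int64(265), np.int64(291)) [109 180 196]
209 (np.int64(266), np.int64(291)) [108 176 197]
215 (np.int64(266), np.int64(291)) [109 179 197]
221 (np.int64(266), np.int64(290)) [111 151 193]
227 None [ 27  32 244]
233 None [ 95  18 185]
239 None [ 24  37 177]
[[514.1  48.7 135. ]
 [516.6  77.9 135. ]
 [585.7  42.8 135. ]
 [588.2  73.  135. ]] [551.16301538  60.60681608 135.        ]
[ 7.83348830e+00 -3.66724801e-01  7.54429242e-03]
```

{"name": "move_arm", "arguments": {
  "moves": [
    [2,-0.15,0,0],
    [4.3,-0.33,0,0],
    [6,-0.33,0,0],
    [7.2,-0.35,0,0],
    [7.75,-0.35,0,0],
    [7.75,-0.35,0,0],
    [7.75,-0.35,0,0]
  ]
}}

```text
clock: 8.18
tcp_pos: [553.3, 61.0, 99.2]
tcp_rot: [-1.151, 1.243, 1.145]
contact_force: [0.0, 0.0, 0.4]
finger_gap: 60.2
```

{"name": "move_arm", "arguments": {
  "moves": [
    [0,0,0,0],
    [0,0,0,0],
    [0,0,0,0],
    [0,0,0,0],
    [0,0,0,0]
  ],
  "claw": 15,
  "force": 45
}}

```text
clock: 8.8
tcp_pos: [553.9, 61.0, 100.2]
tcp_rot: [-1.151, 1.242, 1.144]
contact_force: [-1.6, -0.1, 7.5]
finger_gap: 27.5
```

{"name": "move_arm", "arguments": {
  "moves": [
    [-0.5,0,0,0],
    [-1.2,0,0,0],
    [-2,0,0,0],
    [-3.2,0,0,0],
    [-4.5,0,0,0],
    [-5.8,0,-0.5,0],
    [-6,0,-2.5,0],
    [-6,0,-4.5,0],
    [-6,0,-6.5,0],
    [-6,0,-8.5,0],
    [-6,0,-10,0],
    [-6,0,-10,0]
  ]
}}

```text
clock: 10.3
tcp_pos: [531.7, -191.2, 251.2]
tcp_rot: [-1.149, 1.244, 1.14]
contact_force: [-0.4, 1.3, -0.9]
finger_gap: 27.1
```

```bash
python3 - <<'E'
from h import *
m,im=snap('wrist','w3.png')
s=read_state(); print(s['clock'],s['finger_gap'],s['tcp_pos'],s['contact_force'])
np.save('w3.npy',np.array([m['origin'],m['attitude']]))
E
```

```text
10.35 27.400639277316852 [ 532.13962088 -189.03039     251.04911169] [ 1.08670861  0.67579975 -0.49542872]
```

View pics/w3.png

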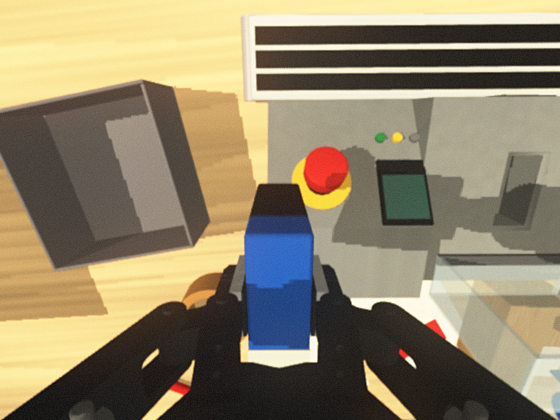

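The cartridge is held. The bin rim corners are about (143,81), (194,246), (53,269), (0,113), and the knob head is at (326,168).

```bash
python3 - <<'E'
from h import *
w=camera_model('wrist')
a=[onz(w,*p,85) for p in((143,81),(194,246),(53,269),(0,113))]; c=np.mean(a,0); print(np.round(a),c)
print(delta([c[0],c[1],251]))
print('knob',onz(w,326,170,119), two(w,(326,170),camera_model('side'),(296.8,272.4)))
E
```

```text
[[ 414. -309.   85.]
 [ 588. -291.   85.]
 [ 603. -460.   85.]
 [ 430. -456.   85.]] [ 508.84882913 -378.69865808   85.        ]
[-3.36052142e-03  2.89100598e-01 -7.63824810e+00]
knob [ 507.01244427 -143.24659066  119.        ] (array([ 507.65667544, -142.16661627,  113.4455198 ]), np.float64(1.079329369286996))
```

{"name": "move_arm", "arguments": {
  "moves": [
    [0,0.1,-2,0],
    [0,0.2,-4,0],
    [0,0.3,-6,0],
    [0.5,0.3,-7.6,0],
    [2.5,0.3,-7.65,0],
    [4.5,0.3,-7.65,0],
    [6.3,0.3,-7.65,0],
    [7.2,0.3,-7.65,0],
    [7.4,0.3,-7.65,0],
    [7.4,0.3,-7.65,0]
  ]
}}

```text
clock: 11.6
tcp_pos: [510.7, -378.6, 67.0]
tcp_rot: [-1.151, 1.242, 1.141]
contact_force: [0.8, -0.4, -0.9]
finger_gap: 27.7
```

{"name": "move_arm", "arguments": {
  "moves": [
    [0,0,0,0],
    [0,0,0,0],
    [0,0,0,0]
  ],
  "claw": 50
}}

```text
clock: 11.98
tcp_pos: [510.9, -378.8, 67.5]
tcp_rot: [-1.152, 1.241, 1.141]
contact_force: [0.2, 0.3, -1.4]
finger_gap: 50.3
```

{"name": "move_arm", "arguments": {
  "moves": [
    [-2,0,0,0],
    [-4,0,0,0],
    [-6,0,0,0],
    [-8,0,0,0],
    [-8,0,2.5,0],
    [-8,0,5,0],
    [-8,0,7.5,0],
    [-8,0,10,0],
    [-8,0,12.5,0],
    [-8,0,15,0],
    [-8,0,17,0],
    [-8,0,19,0]
  ]
}}

```text
clock: 13.48
tcp_pos: [548.7, 96.4, 267.9]
tcp_rot: [-1.152, 1.241, 1.14]
contact_force: [1.0, 0.1, -0.1]
finger_gap: 50.1
```

```bash
python3 - <<'E'
from h import *
s=read_state(); print(s['clock'],s['tcp_pos'],s['joint_pos'])
print(delta([573,366,267]))
E
```

```text
13.475 [548.67368898  96.42530257 267.86002305] [ 0.03324962  0.27304989 -0.31793591  1.74110673  0.09699218  1.13342264
  1.17319691]
[ 0.03367446 -0.06968673 10.82658082]
```

{"name": "move_arm", "arguments": {
  "moves": [
    [0,0,2,0],
    [0,0,4,0],
    [0,0,6,0],
    [0,0,8,0],
    [0,0,10,0],
    [0,0,10.8,0],
    [0,0,10.8,0]
  ]
}}

```text
clock: 14.35
tcp_pos: [570.8, 366.4, 267.4]
tcp_rot: [-1.153, 1.241, 1.142]
contact_force: [-0.1, -0.9, -0.2]
finger_gap: 49.9
```

```bash
python3 - <<'E'
from h import *
m,im=snap('wrist','w4.png')
s=read_state(); print(s['clock'],s['finger_gap'],s['tcp_pos'])
E
```

```text
14.4 49.89176768987241 [571.27030116 364.96076179 267.58736515]
```

View pics/w4.png

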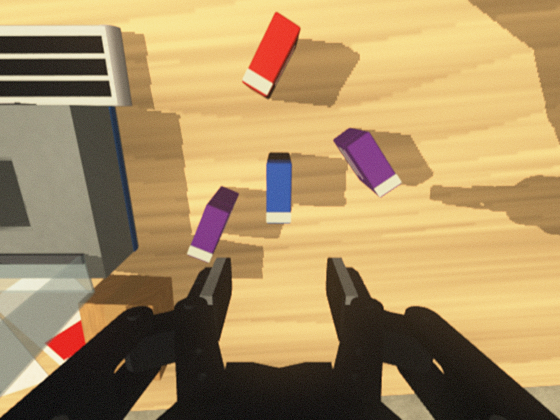

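The fresh blue cap is at (266–291, 163–222), stripe towards +x, nearly aligned with the tool; the purple ones flank it.

```bash
python3 - <<'E'
from h import *
im=cv2.imread('pics/w4.png'); w=camera_model('wrist'); h=cv2.cvtColor(im,cv2.COLOR_BGR2HSV)
k=cv2.inRange(h,(100,110,90),(118,255,255)); k[:,:240]=0;k[:,320:]=0;k[250:]=0;k[:140]=0
for r in range(158,222,8):
    c=np.where(k[r])[0]; print(r,(c.min(),c.max()) if len(c) else None)
ys,xs=np.where(k); print(xs.min(),xs.max(),ys.min(),ys.max(), cv2.minAreaRect(np.c_[xs,ys].astype(np.float32)))
v=h[140:235,278]; print([(140+i,tuple(int(q) for q in x)) for i,x in enumerate(v) if i%1==0 and (i in range(8,26) or i in range(68,90))])
a=np.array([onz(w,*p,90) for p in((267,163),(290.5,163),(291.5,222),(266,222))]); c=a.mean(0); print(a.round(1),c)
p=cv2.inRange(h,(125,60,30),(150,255,255)); 
T=R.from_rotvec(read_state()['tcp_rot']).as_matrix()
for lo,hi in((180,245),(330,400)):
  q=np.array([T.T@(onz(w,x,y,90)-c) for y in range(120,250,10) for x in range(lo,hi,4) if p[y,x]])
  i=np.argsort(abs(q[:,2]))[:5]; print('purple near (tool y,z mm)',q[i,1:].round(0))
print(delta([c[0],c[1],56]))
E
```

```text
158 None
166 (np.int64(267), np.int64(290))
174 (np.int64(267), np.int64(290))
182 (np.int64(267), np.int64(290))
190 (np.int64(267), np.int64(290))
198 (np.int64(267), np.int64(289))
206 (np.int64(267), np.int64(289))
214 None
267 290 162 211 ((278.5, 186.5), (49.0, 23.0), 90.0)
[(148, (19, 123, 232)), (149, (20, 116, 235)), (150, (19, 123, 236)), (151, (18, 124, 226)), (152, (16, 136, 157)), (153, (15, 134, 74)), (154, (10, 106, 58)), (155, (14, 103, 62)), (156, (13, 125, 59)), (157, (17, 118, 56)), (158, (17, 106, 60)), (159, (167, 40, 57)), (160, (122, 52, 79)), (161, (121, 72, 92)), (162, (117, 101, 109)), (163, (113, 142, 142)), (164, (111, 151, 162)), (165, (111, 152, 170)), (208, (111, 157, 167)), (209, (111, 158, 169)), (210, (111, 161, 171)), (211, (113, 111, 167)), (212, (12, 7, 180)), (213, (24, 52, 239)), (214, (26, 53, 235)), (215, (26, 51, 234)), (216, (26, 46, 233)), (217, (27, 47, 234)), (218, (27, 47, 233)), (219, (26, 48, 234)), (220, (27, 50, 235)), (221, (26, 48, 232)), (222, (28, 34, 190)), (223, (11, 36, 140)), (224, (17, 123, 157)), (225, (17, 140, 166)), (226, (18, 133, 169)), (227, (17, 126, 178)), (228, (18, 135, 180)), (229, (17, 132, 179))]
[[542.7 354.2  90. ]
 [544.8 379.3  90. ]
 [612.4 375.7  90. ]
 [610.  346.6  90. ]] [577.46518301 363.94718729  90.        ]
purple near (tool y,z mm) [[-31. -63.]
 [-19. -66.]
 [-31. -67.]
 [-44. -68.]
 [-19. -71.]]
purple near (tool y,z mm) [[48. 75.]
 [48. 80.]
 [58. 83.]
 [48. 84.]
 [37. 85.]]
[ 8.46547205 -0.1714376  -0.01339129]
```

{"name": "move_arm", "arguments": {
  "moves": [
    [2,-0.24,0,0],
    [4.2,-0.24,0,0],
    [6.2,-0.24,0,0],
    [7.7,-0.24,0,0],
    [8.45,-0.24,0,0],
    [8.45,-0.24,0,0],
    [8.45,-0.24,0,0]
  ]
}}

```text
clock: 15.28
tcp_pos: [580.2, 364.3, 58.2]
tcp_rot: [-1.152, 1.24, 1.139]
contact_force: [1.0, 0.1, -0.3]
finger_gap: 50.2
```

{"name": "move_arm", "arguments": {
  "moves": [
    [0,0,0,0],
    [0,0,0,0],
    [0,0,0,0],
    [0,0,0,0],
    [0,0,0,0]
  ],
  "claw": 15,
  "force": 45
}}

```text
clock: 15.9
tcp_pos: [580.9, 364.9, 60.0]
tcp_rot: [-1.152, 1.237, 1.138]
contact_force: [-1.2, -1.2, 9.5]
finger_gap: 27.1
```

```bash
python3 - <<'E'
from h import *
s=read_state(); print(s['clock'],s['finger_gap'],s['tcp_pos'],s['contact_force'],R.from_rotvec(s['tcp_rot']).as_matrix().round(4))
print(delta([553.9,61,190]))
E
```

```text
15.9 27.118634518996277 [580.92929136 364.85648     60.00456901] [-1.16382698 -1.18682316  9.45462693] [[ 1.340e-02 -9.964e-01  8.390e-02]
 [ 7.000e-04  8.390e-02  9.965e-01]
 [-9.999e-01 -1.330e-02  1.900e-03]]
[-5.22285895e+00 -1.18518314e-02 -1.21924014e+01]
```

{"name": "move_arm", "arguments": {
  "moves": [
    [-1,0,0,0],
    [-2.5,0,0,0],
    [-4.2,0,0,0],
    [-5.2,0,-1.5,0],
    [-5.2,0,-3.5,0],
    [-5.2,0,-5.5,0],
    [-5.2,0,-7.5,0],
    [-5.2,0,-9.5,0],
    [-5.2,0,-11.2,0],
    [-5.2,0,-12.2,0],
    [-5.2,0,-12.2,0],
    [-5.2,0,-12.2,0]
  ]
}}

```text
clock: 17.4
tcp_pos: [553.7, 61.5, 189.9]
tcp_rot: [-1.153, 1.236, 1.138]
contact_force: [0.1, 0.5, -1.0]
finger_gap: 27.4
```

```bash
python3 - <<'E'
from h import *
m,im=snap('wrist','w5.png')
s=read_state(); print(s['clock'],s['finger_gap'],s['tcp_pos'],s['contact_force'],m['origin'])
cv2.imwrite('pics/c5.png',cv2.resize(im[100:360,150:410],(780,590) if 0 else (590,590),interpolation=cv2.INTER_CUBIC)[:,:,::-1])
E
```

```text
17.45 27.29856883807199 [553.68033623  61.84200779 189.77961908] [-0.25967861 -0.06504327 -0.91656028] [472.82227151  67.44875534 331.39856832]
```

View pics/c5.png

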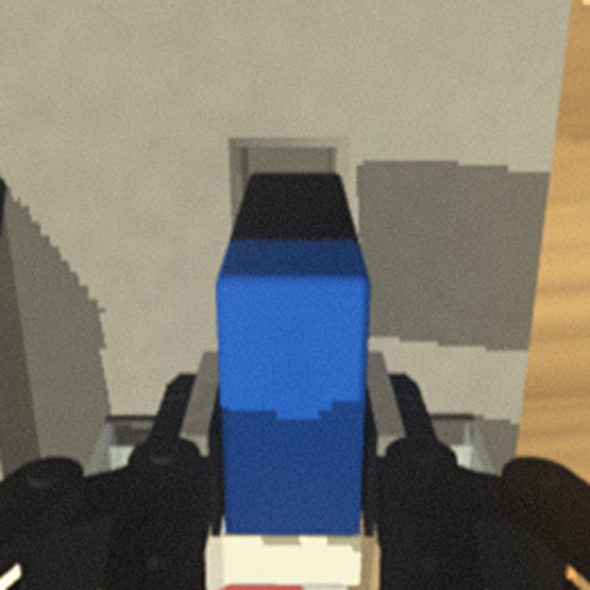

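The bay mouth shows at crop x 230–350, front row 138; the cartridge foot's front edge runs (250–340, 173).

```bash
python3 - <<'E'
from h import *
w=camera_model('wrist'); T=R.from_rotvec(read_state()['tcp_rot']).as_matrix()
f=lambda x,y:(150+x/2.269,100+y/2.269)
t=read_state()['tcp_pos']
c=lambda P:(T.T@(P-t)).round(1)[1:]
print('mouth',[c(onz(w,*f(*p),90)) for p in((230,138),(350,138))],'foot',[c(onz(w,*f(*p),130)) for p in((250,173),(340,173))], 'cap front',[c(onz(w,*f(*p),220)) for p in((218,278),(368,278))],'cap rear',[c(onz(w,*f(*p),220)) for p in((207,588),(379,588))])
print('T',T.round(4)); print(w['origin'],w['cy'])
E
```

```text
mouth [array([ 43.2, -22.6]), array([43.2, 20.2])] foot [array([ 38.6, -13.2]), array([38.6, 14.1])] cap front [array([ 37.9, -13.6]), array([37.9, 12.9])] cap rear [array([-31.6, -18.3]), array([-31.7,  17.7])]
T [[ 0.014  -0.9965  0.0828]
 [ 0.0011  0.0828  0.9966]
 [-0.9999 -0.0138  0.0023]]
[472.80849169  67.68733978 331.28462803] 211.16825232391957
```

{"name": "move_arm", "arguments": {
  "moves": [
    [0,-0.1,-0.05,0],
    [0.7,-0.1,-0.05,0],
    [1.3,-0.08,-0.05,0],
    [1.6,-0.07,-0.05,0],
    [1.8,-0.07,-0.05,0],
    [2.0,-0.07,-0.05,0],
    [2.2,-0.07,-0.05,0],
    [2.2,-0.07,-0.05,0]
  ]
}}

```text
clock: 18.45
tcp_pos: [556.0, 60.5, 134.6]
tcp_rot: [-1.153, 1.236, 1.139]
contact_force: [1.0, 0.9, -1.6]
finger_gap: 27.2
```

{"name": "move_arm", "arguments": {
  "moves": [
    [0.4,0,0,0],
    [0.8,0,0,0],
    [1.05,0,0,0],
    [1.15,0,0,0],
    [1.2,0,0,0],
    [1.25,0,0,0],
    [1.25,0,0,0]
  ]
}}

```text
clock: 19.32
tcp_pos: [556.8, 60.9, 104.8]
tcp_rot: [-1.154, 1.235, 1.138]
contact_force: [-8.9, 0.2, 23.0]
finger_gap: 27.5
```

{"name": "move_arm", "arguments": {
  "moves": [
    [0,0,0,0],
    [0,0,0,0],
    [0,0,0,0],
    [-0.5,0,0,0],
    [-1.2,0,0,0],
    [-1.9,0,0,0],
    [-2,0,0,0]
  ],
  "claw": 50
}}

```text
clock: 20.2
tcp_pos: [556.8, 61.0, 156.7]
tcp_rot: [-1.155, 1.233, 1.136]
contact_force: [-0.5, -0.3, 0.2]
finger_gap: 50.1
```

{"name": "move_arm", "arguments": {
  "moves": [
    [0,0,0,0],
    [0,0,0,0],
    [0,0,0,0],
    [0,0,0,0]
  ],
  "claw": 0
}}

```text
clock: 20.7
tcp_pos: [556.6, 61.0, 156.4]
tcp_rot: [-1.155, 1.233, 1.137]
contact_force: [-0.3, 1.0, -1.1]
finger_gap: -0.0
```

{"name": "move_arm", "arguments": {
  "moves": [
    [0.3,0,0,0],
    [0.5,0,0,0],
    [0.6,0,0,0],
    [0.7,0,0,0],
    [0.8,0,0,0]
  ]
}}

```text
clock: 21.32
tcp_pos: [557.0, 61.0, 136.3]
tcp_rot: [-1.155, 1.233, 1.137]
contact_force: [0.4, -0.3, 0.3]
finger_gap: 0.4
```

{"name": "move_arm", "arguments": {
  "moves": [
    [0.05,0,0,0],
    [0.1,0,0,0],
    [0.15,0,0,0],
    [0.2,0,0,0]
  ]
}}

```text
clock: 21.82
tcp_pos: [558.7, 61.7, 135.0]
tcp_rot: [-1.157, 1.23, 1.134]
contact_force: [-22.6, -1.0, 72.1]
finger_gap: -0.1
```

{"name": "move_arm", "arguments": {
  "moves": [
    [-1.5,0,0,0],
    [-3.5,0,0,0],
    [-5.4,0,0,0],
    [-5.6,-0.5,0,0],
    [-5.6,-2.5,0,0],
    [-5.6,-4.5,0,0],
    [-5.6,-6,0,0],
    [-5.6,-6.6,0,0],
    [-5.6,-6.6,0,0]
  ],
  "claw": 40
}}

```text
clock: 22.95
tcp_pos: [720.5, 47.7, 276.5]
tcp_rot: [-1.156, 1.232, 1.135]
contact_force: [0.3, -0.1, -0.5]
finger_gap: 40.0
```

```bash
python3 - <<'E'
from h import *
print(delta([724.8,46.7,180.1]).round(2)); s=read_state(); print(s['tcp_pos'],s['finger_gap'],R.from_rotvec(s['tcp_rot']).as_matrix().round(4))
m=camera_model('side'); im=read_camera('side'); cv2.imwrite('pics/s6.png',cv2.resize(im[140:320,200:440],(720,540))[:,:,::-1])
E
```

```text
[ 3.86 -0.1  -0.04]
[720.47174289  47.73641927 276.54213182] 40.01443642703499 [[ 0.0193 -0.9964  0.0827]
 [ 0.0013  0.0827  0.9966]
 [-0.9998 -0.0192  0.0029]]
```

View pics/s6.png

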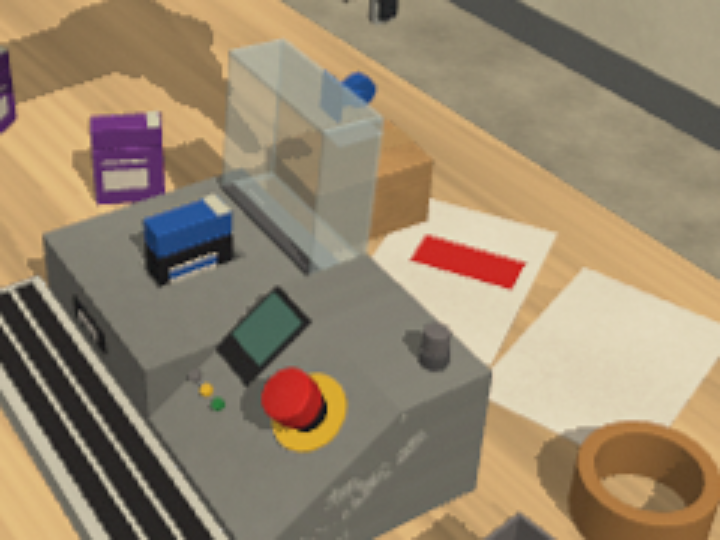

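The fresh cartridge is seated upright with its stripe to the hinge, and the hood is still open with the lug at its back. I grip the lug again.

{"name": "move_arm", "arguments": {
  "moves": [
    [1,-0.1,-0.04,0],
    [2.2,-0.1,-0.04,0],
    [3.3,-0.1,-0.04,0],
    [3.86,-0.1,-0.04,0],
    [3.86,-0.1,-0.04,0],
    [3.86,-0.1,-0.04,0]
  ]
}}

```text
clock: 23.75
tcp_pos: [724.6, 47.0, 182.0]
tcp_rot: [-1.157, 1.23, 1.134]
contact_force: [-0.2, 0.7, 0.4]
finger_gap: 40.0
```

{"name": "move_arm", "arguments": {
  "moves": [
    [0,0,0,0],
    [0,0,0,0],
    [0,0,0,0],
    [0,0,0,0]
  ],
  "claw": 5,
  "force": 40
}}

```text
clock: 24.25
tcp_pos: [725.3, 46.8, 183.0]
tcp_rot: [-1.157, 1.228, 1.132]
contact_force: [2.7, -1.1, 6.0]
finger_gap: 13.7
```

```bash
python3 - <<'E'
from h import *
s=read_state(); print(s['finger_gap'],s['tcp_pos'],s['contact_force'])
X=np.array([.9969,-.0785,0]); st=np.array([501.2,64.7,159.2])
a0=np.arctan2(86,-120); r=np.hypot(86,120)
for i in range(23,-1,-1):
    a=a0-i*1.75/24; P=st+X*(r*np.cos(a)+120)+[0,0,r*np.sin(a)-86]; print(i,delta(P).round(2))
E
```

```text
13.70935740583778 [725.28865236  46.78473855 183.00529325] [ 2.69176284 -1.06095992  5.97145238]
23 [-0.02  0.26  0.01]
22 [-0.3   0.59  0.01]
21 [-0.56  0.93  0.01]
20 [-0.79  1.29  0.01]
19 [-1.    1.67  0.01]
18 [-1.18  2.07  0.01]
17 [-1.32  2.47  0.  ]
16 [-1.44  2.88  0.  ]
15 [-1.53  3.31  0.  ]
14 [-1.58  3.73  0.  ]
13 [-1.61  4.16 -0.  ]
12 [-1.6   4.59 -0.  ]
11 [-1.57  5.02 -0.  ]
10 [-1.5   5.45 -0.01]
9 [-1.4   5.87 -0.01]
8 [-1.27  6.28 -0.01]
7 [-1.11  6.68 -0.01]
6 [-0.92  7.06 -0.02]
5 [-0.71  7.44 -0.02]
4 [-0.46  7.79 -0.02]
3 [-0.2   8.13 -0.02]
2 [ 0.1   8.45 -0.02]
1 [ 0.41  8.74 -0.03]
0 [ 0.74  9.01 -0.03]
```

{"name": "move_arm", "arguments": {
  "moves": [
    [-0.12,0.26,0,0],
    [-0.4,0.59,0,0],
    [-0.66,0.93,0,0],
    [-0.89,1.29,0,0],
    [-1.1,1.67,0,0],
    [-1.28,2.07,0,0],
    [-1.42,2.47,0,0],
    [-1.54,2.88,0,0],
    [-1.63,3.31,0,0],
    [-1.68,3.73,0,0],
    [-1.71,4.16,0,0],
    [-1.7,4.59,0,0]
  ]
}}

```text
clock: 25.75
tcp_pos: [609.6, 56.1, 223.1]
tcp_rot: [-1.158, 1.228, 1.132]
contact_force: [5.0, -1.8, -10.9]
finger_gap: 13.1
```

```bash
python3 - <<'E'
from h import *
s=read_state(); print(s['finger_gap'],s['tcp_pos'],s['contact_force'])
X=np.array([.9969,-.0785,0]); st=np.array([501.2,64.7,161.7])
a0=np.arctan2(86,-120); r=np.hypot(86,120)
for i in range(11,-1,-1):
    a=a0-i*1.75/24; P=st+X*(r*np.cos(a)+120)+[0,0,r*np.sin(a)-86]; print(i,delta(P).round(2))
E
```

```text
13.09778085982819 [609.59036425  56.08000963 223.10415098] [  5.02891305  -1.84362407 -10.94088672]
11 [0.04 0.41 0.  ]
10 [ 0.11  0.84 -0.  ]
9 [ 0.21  1.26 -0.  ]
8 [ 0.34  1.67 -0.  ]
7 [ 0.5   2.07 -0.01]
6 [ 0.69  2.46 -0.01]
5 [ 0.9   2.83 -0.01]
4 [ 1.15  3.19 -0.01]
3 [ 1.41  3.52 -0.02]
2 [ 1.7   3.84 -0.02]
1 [ 2.02  4.14 -0.02]
0 [ 2.35  4.41 -0.02]
```

{"name": "move_arm", "arguments": {
  "moves": [
    [0.04,0.41,0,0],
    [0.11,0.84,0,0],
    [0.21,1.26,0,0],
    [0.34,1.67,0,0],
    [0.5,2.07,0,0],
    [0.69,2.46,0,0],
    [0.9,2.83,0,0],
    [1.15,3.19,0,0],
    [1.41,3.52,0,0],
    [1.7,3.84,0,0],
    [2.02,4.14,0,0],
    [2.35,4.41,0,0]
  ]
}}

```text
clock: 27.25
tcp_pos: [500.7, 64.9, 162.1]
tcp_rot: [-1.158, 1.228, 1.13]
contact_force: [-0.9, -6.4, 5.1]
finger_gap: 13.5
```

{"name": "move_arm", "arguments": {
  "moves": [
    [0.05,0,0,0],
    [0.1,0,0,0],
    [0.15,0,0,0],
    [0.15,0,0,0]
  ]
}}

```text
clock: 27.75
tcp_pos: [499.1, 65.0, 159.2]
tcp_rot: [-1.158, 1.231, 1.132]
contact_force: [-23.9, -4.8, 27.2]
finger_gap: 13.5
```

{"name": "move_arm", "arguments": {
  "moves": [
    [0,0,0,0],
    [0,0,0,0],
    [-0.8,0,0,0],
    [-1.6,0,0,0],
    [-2,0,0,0],
    [-2,0,0,0]
  ],
  "claw": 40
}}

```text
clock: 28.5
tcp_pos: [498.2, 65.1, 209.5]
tcp_rot: [-1.158, 1.23, 1.132]
contact_force: [0.3, -0.9, 0.4]
finger_gap: 40.0
```

{"name": "move_arm", "arguments": {
  "moves": [
    [0,0,0,0],
    [0,0,0,0],
    [0,0,0,0]
  ],
  "claw": 0
}}

```text
clock: 28.88
tcp_pos: [498.1, 65.1, 209.1]
tcp_rot: [-1.158, 1.231, 1.132]
contact_force: [-0.8, 0.2, -0.1]
finger_gap: -0.1
```

```bash
python3 - <<'E'
from h import *
s=read_state(); print(s['clock'],s['tcp_pos'],delta([501,64.7,191]))
E
```

```text
28.875 [498.10087329  65.103341   209.12484272] [ 0.72739512 -0.1008148  -0.00753593]
```

{"name": "move_arm", "arguments": {
  "moves": [
    [0.3,-0.1,0,0],
    [0.5,-0.1,0,0],
    [0.65,-0.1,0,0],
    [0.75,-0.1,0,0],
    [0.8,-0.1,0,0],
    [0.83,-0.1,0,0]
  ]
}}

```text
clock: 29.62
tcp_pos: [501.1, 65.0, 189.4]
tcp_rot: [-1.158, 1.231, 1.132]
contact_force: [-12.4, -1.6, 29.0]
finger_gap: -0.3
```

{"name": "move_arm", "arguments": {
  "moves": [
    [-1,0,0,0],
    [-2,0,0,0],
    [-2.2,-0.2,-2,0],
    [-2.2,-0.5,-4,0],
    [-2.2,-0.7,-6,0],
    [-2.2,-0.9,-7.8,0],
    [-2.2,-0.9,-8.3,0],
    [-2.2,-0.9,-8.3,0],
    [-2.2,-0.9,-8.3,0]
  ],
  "claw": 60
}}

```text
clock: 30.75
tcp_pos: [505.3, -142.2, 244.7]
tcp_rot: [-1.159, 1.229, 1.133]
contact_force: [0.1, -0.0, -0.0]
finger_gap: 60.0
```

```bash
python3 - <<'E'
from h import *
m,im=snap('wrist','w7.png'); s=read_state(); print(s['clock'],s['tcp_pos'],s['finger_gap'])
h=cv2.cvtColor(im,cv2.COLOR_RGB2HSV)
k=cv2.inRange(h,(0,170,60),(8,255,255))|cv2.inRange(h,(172,170,60),(180,255,255)); N,_,st,ce=cv2.connectedComponentsWithStats(k)
for i in range(1,N):
    if st[i,4]>300: print(st[i],ce[i],onz(m,*ce[i],119))
_,b=snap('side','s7.png')
cv2.imwrite('pics/c7.png',np.hstack([im[120:400,140:420],cv2.resize(b[140:320,200:380],(280,280))])[:,:,::-1])
E
```

```text
30.8 [ 505.29056449 -142.19367837  244.77119126] 60.13190009555656
[ 253  179   43   44 1479] [273.9188641  200.35429344] [ 505.39130281 -146.9318541   119.        ]
[141 392  31  19 313] [156.38658147 400.65814696] [ 748.60358093 -312.08479965  119.        ]
```

View pics/c7.png

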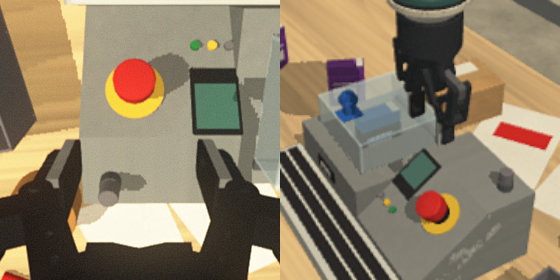

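The hood is shut; the knob head is at about (505,−146.5,119). I descend onto it.

```bash
python3 - <<'E'
from h import *
print(delta([504.5,-146.5,103]))
E
```

```text
[ 5.66971474  0.14645191 -0.17500004]
```

{"name": "move_arm", "arguments": {
  "moves": [
    [1.5,0.15,-0.18,0],
    [3.3,0.15,-0.18,0],
    [4.7,0.15,-0.18,0],
    [5.5,0.15,-0.18,0],
    [5.7,0.15,-0.18,0],
    [5.7,0.15,-0.18,0]
  ]
}}

```text
clock: 31.6
tcp_pos: [504.7, -146.2, 102.7]
tcp_rot: [-1.16, 1.229, 1.133]
contact_force: [0.8, 0.1, -0.1]
finger_gap: 60.2
```

{"name": "move_arm", "arguments": {
  "moves": [
    [0,0,0,0],
    [0,0,0,0],
    [0,0,0,0],
    [0,0,0,0],
    [0,0,0,0]
  ],
  "claw": 25,
  "force": 60
}}

```text
clock: 32.22
tcp_pos: [505.3, -146.2, 104.0]
tcp_rot: [-1.161, 1.228, 1.132]
contact_force: [-3.0, 2.2, 10.9]
finger_gap: 38.2
```

{"name": "move_arm", "arguments": {
  "moves": [
    [-0.08,0.06,0,0],
    [-0.16,0.12,0,0],
    [-0.24,0.18,0,0],
    [-0.32,0.23,0,0],
    [-0.38,0.27,0,0],
    [-0.42,0.3,0,0],
    [-0.42,0.3,0,0]
  ]
}}

```text
clock: 33.1
tcp_pos: [499.2, -145.7, 113.0]
tcp_rot: [-1.163, 1.225, 1.13]
contact_force: [31.5, -5.4, -49.8]
finger_gap: 38.1
```

{"name": "move_arm", "arguments": {
  "moves": [
    [0.05,-0.04,0,0],
    [0.05,-0.04,0,0]
  ]
}}

```text
clock: 33.35
tcp_pos: [500.0, -145.8, 111.8]
tcp_rot: [-1.163, 1.226, 1.13]
contact_force: [-4.3, 1.5, 6.5]
finger_gap: 37.6
```

{"name": "move_arm", "arguments": {
  "moves": [
    [0,0,0,0],
    [0,0,0,0],
    [0,0,0,0],
    [0,0,0,0],
    [-1.5,0,0,0],
    [-3.5,0,0,0],
    [-5.5,0,0,0],
    [-7,0,0,0],
    [-7,0,0,0]
  ],
  "claw": 65
}}

```text
clock: 34.48
tcp_pos: [496.2, -145.9, 289.5]
tcp_rot: [-1.166, 1.223, 1.126]
contact_force: [-0.0, 0.2, -1.2]
finger_gap: 65.0
```

```bash
python3 - <<'E'
from h import *
m,im=snap('wrist','w8.png'); _,b=snap('side','s8.png'); _,c=snap('scene','sc8.png'); S=camera_model('side'); s=read_state(); print(s['clock'],s['tcp_pos'])
def red(im):
    h=cv2.cvtColor(im,cv2.COLOR_RGB2HSV)
    N,_,st,ce=cv2.connectedComponentsWithStats(cv2.inRange(h,(0,170,60),(8,255,255))); return [(st[i],ce[i]) for i in range(1,N) if st[i,4]>200]
for q in red(im)+red(b): print(*q)
z0=np.array([505.2,-146.5,119]); print('exp side in/out',proj(S,z0),proj(S,z0+[-5.7,.45,8.2]))
print('exp wrist in/out',proj(m,z0),proj(m,z0+[-5.7,.45,8.2]))
cv2.imwrite('pics/c8.png',np.hstack([cv2.resize(b[150:410,170:450],(400,372)),cv2.resize(c[110:320,130:460],(400,372))])[:,:,::-1])
E
```

```text
34.625 [ 494.75715628 -145.59921383  285.84159239]
[ 261  172   37   41 1185] [278.90886076 191.48945148]
[ 90 118  35  21 245] [107.90204082 126.84489796]
[160 184  25  12 238] [170.95378151 189.34453782]
[337 219  38  17 301] [355.65448505 227.0166113 ]
[285 261  20  20 305] [294.54098361 270.55737705]
[472 272  26  39 269] [484.62453532 291.40520446]
exp side in/out [297.36977039 272.13420618] [295.11689262 270.29645105]
exp wrist in/out [279.18064997 194.18718374] [279.19240107 191.21004297]
```

View pics/c8.png

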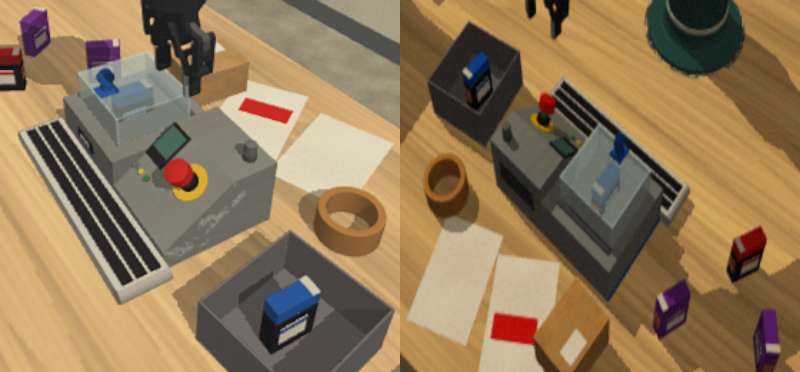

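The knob moved in the side view from (296.8,272.4) to (294.5,270.6), which is the shift expected for standing out. The hood is shut, the spent cartridge is in the bin, and the bystanders have not moved.

```bash
python3 -c "
from h import *
print(workorder.sign_off())"
```

```text
the job is handed in; nothing more can be done
None
```

The job is done and handed in at about 34.6 s of the 72 s allowed; the sign-off reports no verdict.

I swung the hood open, put the empty cartridge in the grey bin and seated the fresh blue-capped one with its white stripe and contacts towards the hinge. Then I shut the hood, pulled the run knob out and let it go.

What the last checks showed:
- **Fresh cartridge:** pressing on its cap met resistance at 135 mm, the height of a fully seated cartridge. That press reached about 75 N total at the wrist through the closed fingertips, under the 120 N limit but harder than I intended.
- **Hood:** the top of the lug met resistance at about 189.5 mm, against 190 mm when shut, and the pictures show the hood closed.
- **Knob:** after release it had shifted in the side and wrist views to within about half a pixel of where it should be at 10 mm of travel.
- **Everything else:** in the last pictures the empty stands in the bin, and the red-capped cartridge, carton, tape roll and purple look-alikes appear undisturbed. The robot is touching nothing.

Two disagreements came up on the way. The two estimates of the bay's x position differed by about 3 mm; I steered between them and the cartridge went in without catching. The tool also drifted to about 1° off vertical over the run, with no visible effect.

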